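# Reset the jammed stop screw of a pencil crimping jig

## Robot

A 7-joint arm with a two-finger parallel gripper is mounted at the origin on the work surface. World frame = base frame: x ahead of the robot, y to its left, z up, the work surface at z = 0. Lengths are in m, angles in rad, forces in N, time in s.
With the tool pointing down it reaches from about 0.4 to 0.85 m from the base axis. Payload 10.4 kg.
Tool frame: the origin (TCP) lies at the very end of the fingers, on their centre line; the grasp point (between the pads) lies manip.hold_point_z behind it (manip.hold_point_z is the distance from the TCP to the grasp point, in m); z points along the fingers, y is the direction in which the jaws open and shut (so a half turn about z gives the same grasp; the last joint's range is limited). The gripper opens to 85 mm and grips with 20 to 120 N. Pads are 22 mm wide; open, the fingers measure 114 mm over their backs; the gripper's body (76 mm by 85 mm) begins 54 mm behind the grasp point. The pads swing forward as they close: fully open they stand 13 mm farther back than shut.
Start: joints at [-1.123, 0.332, -0.065, 1.46, 0.022, 1.35, -0.088], TCP at [0.283, 0.557, 0.231] pointing down, gripper open.
Joint ranges: [-2.6, 2.6], [-0.5, 2.12], [-1.47, 1.34], [0.16, 2.42], [-1.27, 4.41], [0.06, 2.06], [-2.6, 2.6]. Speed limits (rad/s): [2.22, 2.22, 2.79, 2.79, 3.14, 3.14, 3.14].

## Interface

Orientations are given as a unit quaternion [x, y, z, w].
In Python, from workcell import manip gives the robot as it stands.
- The arm moves only by the tool jog_arm, never from a script. Its arguments are lists of equal length, an entry for each row: "translation": the shift along the world's x, y, z in mm, a list of three; "turn": the turn about the world's z in degrees. In form: {"translation": [[x, y, z], ...], "turn": [turn, ...]}. A call has 1 to 12 rows; each row is the pose to reach, as a shift and turn from the pose measured when the call began; what a row does not reach only later rows make up. A row lasts 1/12 s, in which the tool goes at most 41.7 mm and 7.16 degrees, less where a joint would pass 70% of its speed; a pose out of reach is approached as far as the arm can. A call with a gripper value outside its range is refused whole. "grip" is the finger opening in mm, from 0 to 85.4, set as the call begins (left out, the last holds). The fingers move at their own pace and stop on an object; "grip_force" is the grip in N (left out, the last holds). Time passes only in rows, so rows that repeat a pose let the fingers close. It gives the time, the measured TCP pose, the force and the opening at its end, in the units of the state.
- manip.get_obs(): the state, without advancing time (a new reading comes with each control period).
- manip.camera(name): name is "side" or "top"; returns a dict with "frame" (420x560x3 uint8, red, green, blue), "mtx" (3x3 intrinsics, pixels), "pose" (4x4, takes a point from camera to world coordinates). Camera axes: x right, y down, z forward; pixel columns grow to the right and rows downward; lengths in m; the calibration is good to about 2 mm. A picture is of the moment at which its call begins. There is no depth.
- manip.hand_in(): hands the job in, once; it reports no verdict.
Trained networks look in a picture, given as the dict that the camera call returned (one of the last four; its "shot" number tells which), for a name from the list of things; names that differ only in an ending like _2 or _b are one class to them, and where a whole thing is asked for, a point or a joint stands for the part that bears it (a point fixed in the world has none). Each returns a list of dicts, best first, with "confidence" (0 to 1); they miss things now and then, are a little off and sometimes report something else, mostly with a low value. They report only what shows in the picture. A call takes as long as a camera call. They do not tell look-alikes from the thing itself.
- manip.outline_of(picture, label): "mask" (420x560 bool, what is visible of it) and "extent" ([left, top, right, bottom] in pixels, round what is visible of it).
- manip.pinpoint(picture, label): "at" ([column, row] in pixels: a listed point, or the origin of a listed thing).
The state is a dict: "clock": time; "joint_pos": joint angles; "joint_velocities": joint speeds; "tau": joint torques, N m; "position": TCP position; "ee_rot": TCP orientation; "ft_force": force on the tool from outside, world axes, zero at the start; "torque": the same for the moment, N m; "grip_width": opening from 0.0 (shut) to 1.0 (fully open).
Only numpy, scipy, OpenCV 4.12 (cv2) and the standard library are available. Lean on these libraries where they do the work, as an engineer would, in place of code of your own. Each camera call takes 0.05 s, during which the arm holds its last target. There are 200 camera calls.

## Task

Reset the depth stop of the pencil crimping jig to the red button: swing the lever of the brass jam nut well anticlockwise (seen from above) to free the stop screw, and only then turn the black thumb bar on top of the screw until its white pointer points squarely at the red button, not the blue one. Then swing the lever back clockwise as far as it goes, so that the screw is jammed again with the pointer still on red; never force the screw while the nut is tight. Leave the ramekin, the tin lid and the two black grips where they stand, and let go of everything at the end.

Things in the scene. Friction and masses are not known exactly. Their poses are not given: they have to be found in the camera images.
- jig: Green crimping jig fixed to the table. Origin on the table surface, on the vertical axis of screw and nut; z up. Base plate 170 x 150 mm with a copper barrel lying in it; round green head 164 mm across, its pale grey top face 90 mm above the table. Its x axis points from the screw axis to between the two buttons; the nut's lever is on the other side.
- jam_nut (a joint): Brass lever jam nut under the thumb bar, hub 38 mm across. Rad about the screw axis, growing anticlockwise from above: 0 = fully tight (end stop; starts within 0.04), 1.4 = loose end stop. Below 0.3 it jams the screw, which must not be forced then; from 0.35 up the screw is free. 0.5 or more is well loosened, under 0.1 is tight. Stays where it is left; about 0.3 N m (3 N at the lever grip) moves it.
- lever_grip (a point): Point on the upright black round grip (18 mm diameter) at the end of the nut's lever, 105 mm from the screw axis, 141 mm above the table; the grip's top is at 160 mm, the brass lever below it ends at 108 mm. It stands at 2.27 rad + the nut's joint value from the jig's x axis (anticlockwise from above). x of this frame points outward from the screw axis.
- stop_screw (a joint): Stop screw, vertical axis, rad, growing anticlockwise seen from above; 0 = pointer along the jig's x axis. End stops at -1.6 and 1.6. To be turned only with the jam nut loose; turns with about 0.15 N m and stays where it is left.
- thumb_bar (a point): Point on the screw axis, 143 mm above the table, in the middle of the black flat thumb bar on the screw: 54 mm long (x of this frame), 16 mm thick (y), from 121 to 161 mm above the table. x of this frame points along the white pointer, z up. A short white line on the bar's top marks the pointer's end.
- pointer_tip (a point): Tip of the flat white pointer fixed to the screw under the thumb bar, 43 mm out from the axis, 119 mm above the table (pointer 9 mm wide, 4 mm thick).
- red_button_top (a point): Top centre of the red round button (14 mm diameter, 12 mm high, fixed) on the head's grey face, 51 to 70 mm from the screw axis, 102 mm above the table, about 45 degrees to one side of the jig's x axis. The target: the pointer's centre line, prolonged, must pass over the button within 6 mm of its centre.
- blue_button_top (a point): Top centre of the blue button, same size, on the other side of the jig's x axis (which colour is on which side varies). Not the target.
- ramekin_mid (a point): Centre of the pale blue ceramic ramekin, 86 mm across, 45 mm high; loose, leave alone.
- tin_lid_mid (a point): Centre of the round tin lid, 90 mm across, 14 mm high; loose, leave alone.
- grip1_mid (a point): Centre of a black knurled pencil grip standing upright, 28 mm diameter, 65 mm high; loose, leave alone.
- grip2_mid (a point): Centre of the other knurled grip, same size; loose, leave alone.
Things that resemble listed ones, but are neither listed nor needed, are in the scene too. There is more than one size of the jig; the one meant has the size given above.

How it is judged:
On the way, in this order (a step that is already met when the one before it is completed fails the run):
1. the jam nut is loosened (lever at 0.35 rad or more) (value of joint jam_nut above 0.35 rad), for 0.1 s.
2. with the nut still loose (0.3 rad or more) the screw is set and still: the pointer's line passes within 6 mm of the red button's centre (value of joint jam_nut above 0.3 rad and y of red_button_top in the frame of thumb_bar between -0.006 and 0.006 m and x of red_button_top in the frame of thumb_bar above 0.03 m and velocity of joint stop_screw between -0.05 and 0.05 rad/s), for 0.2 s.
3. the jam nut is tight again (under 0.1 rad) (value of joint jam_nut below 0.1 rad), for 0.2 s.
At the end, for the whole second after the job is handed in: Jam nut back within 0.1 rad of fully tight, the pointer's line within 6 mm of the red button's centre and on its side of the axis, nut and screw at rest, each bystander within 15 mm of its start (value of joint jam_nut below 0.1 rad and y of red_button_top in the frame of thumb_bar between -0.006 and 0.006 m and x of red_button_top in the frame of thumb_bar above 0.03 m and velocity of joint jam_nut between -0.05 and 0.05 rad/s and velocity of joint stop_screw between -0.05 and 0.05 rad/s); the robot touches nothing.
It fails at once if ramekin is moved by more than 15 mm (distance of ramekin_mid from where it was at the start of the episode above 0.015 m).
It fails at once if tin_lid is moved by more than 15 mm (distance of tin_lid_mid from where it was at the start of the episode above 0.015 m).
It fails at once if grip1 is moved by more than 15 mm (distance of grip1_mid from where it was at the start of the episode above 0.015 m).
It fails at once if grip2 is moved by more than 15 mm (distance of grip2_mid from where it was at the start of the episode above 0.015 m).
It fails at once if the screw is turned (faster than 0.2 rad/s) while the jam nut is tight (under 0.2 rad) (value of joint jam_nut below 0.2 rad and not (velocity of joint stop_screw between -0.2 and 0.2 rad/s)).
It also fails if it takes over 64 s, if anything falls off the work surface, if the arm or the gripper's body presses on something with over 40 N, if the wrist force passes 120 N, or if a joint passes its speed limit or range.

## Working session

There is one attempt and no reset: what is moved stays moved. The work goes in short steps, Python scripts to look and compute and a tool call to move; the robot and the scene stay as the last step left them, time stands still between calls to the robot, and variables do not carry over. Pictures are saved under pics/ and viewed, about 8 in all and at most 12, crops included, and the job is handed in when it is done.

Besides the shell and the picture viewer there is one more tool, called after ">>>" as name(argument=value, ...) on one line, values as JSON. jog_arm: Moves the arm, as the interface text tells. Its arguments: {"type":"object","properties":{"translation":{"type":"array"},"turn":{"type":"array"},"grip":{"type":"number"},"grip_force":{"type":"number"}},"required":["translation","turn"]}

```bash
mkdir -p pics && cat > h.py <<'E'
from workcell import manip
import numpy as np, cv2
def ray(c,uv):
    d=np.linalg.inv(c["mtx"])@[uv[0],uv[1],1.]; P=np.array(c["pose"])
    return P[:3,3],P[:3,:3]@d
def atz(c,uv,z):
    o,d=ray(c,uv); return o+d*(z-o[2])/d[2]
def proj(c,p):
    P=np.array(c["pose"]); q=np.array(c["mtx"])@(P[:3,:3].T@(np.array(p)-P[:3,3])); return q[:2]/q[2]
def save(img,n): cv2.imwrite("pics/"+n+".png",cv2.cvtColor(img,cv2.COLOR_RGB2BGR))
E
python3 - <<'E'
from h import *
Z=dict(jig=0,lever_grip=.141,thumb_bar=.143,pointer_tip=.119,red_button_top=.102,blue_button_top=.102,ramekin_mid=.0225,tin_lid_mid=.007,grip1_mid=.0325,grip2_mid=.0325)
o=manip.get_obs(); print(o["clock"],o["position"],o["ee_rot"],o["grip_width"],manip.hold_point_z)
C={n:manip.camera(n) for n in("top","side")}
for n,c in C.items():
    print(n,np.round(c["pose"][:3,3] if hasattr(c["pose"],"shape") else c["pose"],3))
    for l,z in Z.items():
        for r in manip.pinpoint(c,l)[:3]: print(l,round(r["confidence"],2),np.round(r["at"]),np.round(atz(c,r["at"],z),3))
save(np.hstack([C["top"]["frame"]]),"top0"); save(C["side"]["frame"],"side0")
E
```

```text
0.0 [0.28332591 0.55667223 0.23051102] [ 2.33206643e-01  9.72426935e-01 -7.08641583e-04 -1.25882131e-04] 1.0014996564868022 0.0187
top [0.282 0.007 1.425]
jig 0.84 [193. 284.] [0.229 0.282 0.   ]
jig 0.71 [242. 173.] [0.579 0.123 0.   ]
jig 0.42 [242. 154.] [0.641 0.12  0.   ]
lever_grip 0.65 [153. 331.] [0.11  0.366 0.141]
lever_grip 0.64 [213. 195.] [0.485 0.196 0.141]
thumb_bar 0.75 [187. 289.] [0.221 0.272 0.143]
thumb_bar 0.5 [241. 168.] [0.564 0.115 0.143]
pointer_tip 0.73 [182. 269.] [0.278 0.292 0.119]
pointer_tip 0.72 [245. 155.] [0.607 0.104 0.119]
ramekin_mid 0.86 [379. 145.] [ 0.651 -0.317  0.022]
tin_lid_mid 0.89 [170. 159.] [0.63  0.355 0.007]
grip1_mid 0.66 [392. 208.] [ 0.446 -0.345  0.032]
grip2_mid 0.48 [183. 209.] [0.463 0.305 0.032]
side [-0.199 -0.637  1.093]
jig 0.91 [266. 181.] [0.578 0.12  0.   ]
jig 0.68 [140. 220.] [0.222 0.272 0.   ]
lever_grip 0.55 [226. 149.] [0.491 0.191 0.141]
thumb_bar 0.76 [124. 173.] [0.236 0.319 0.143]
thumb_bar 0.58 [264. 147.] [0.569 0.118 0.143]
thumb_bar 0.45 [412. 233.] [ 0.587 -0.355  0.143]
pointer_tip 0.86 [274. 150.] [0.599 0.108 0.119]
pointer_tip 0.83 [145. 168.] [0.298 0.316 0.119]
red_button_top 0.51 [198. 158.] [0.437 0.254 0.102]
red_button_top 0.41 [285. 152.] [0.625 0.091 0.102]
ramekin_mid 0.87 [411. 233.] [ 0.687 -0.316  0.022]
tin_lid_mid 0.69 [224. 131.] [0.643 0.379 0.007]
grip1_mid 0.55 [368. 291.] [ 0.45  -0.344  0.032]
grip2_mid 0.64 [201. 162.] [0.477 0.299 0.032]
```

View pics/top0.png

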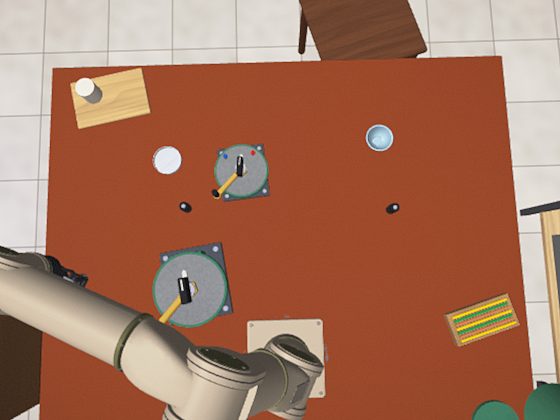

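View pics/side0.png

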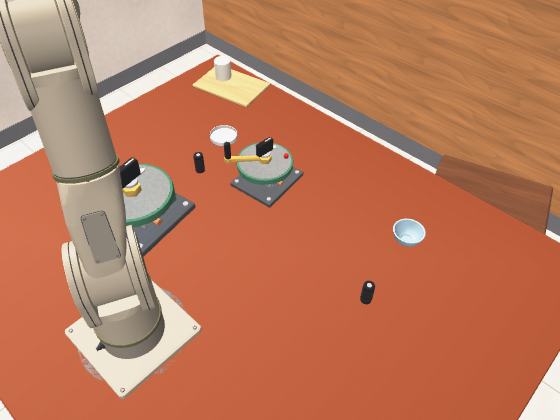

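Two jig candidates: the top view shows one at about (242,170), with a head of about 56 px (≈0.166 m), and one at (190,287), about 78 px (≈0.23 m). The far, smaller one fits the stated 164 mm. The red button is at about (253,153), blue at (225,156), ramekin at (379,138), tin lid at (167,160), and the grips at (185,207) and (392,208). I'll measure finely and confirm with one crop.

```bash
python3 - <<'E'
from h import *
C={n:manip.camera(n) for n in("top","side")}
box={"top":(205,130,285,215),"side":(210,125,310,210)}
ims=[]
for n,c in C.items():
    f=c["frame"].astype(int); x0,y0,x1,y1=box[n]
    R,G,B=f[...,0],f[...,1],f[...,2]
    hsv=cv2.cvtColor(c["frame"],cv2.COLOR_RGB2HSV)
    m={"red":(R>150)&(G<60)&(B<70)&(R-G>110)&(B>=G),"blue":(B>R+50)&(B>G+30),"white":(hsv[...,1]<25)&(hsv[...,2]>215),"dark":(hsv[...,2]<45),"brass":(hsv[...,0]>16)&(hsv[...,0]<30)&(hsv[...,1]>120)}
    for k,mm in m.items():
        w=np.zeros_like(mm); w[y0:y1,x0:x1]=mm[y0:y1,x0:x1]
        nn,l,s,ce=cv2.connectedComponentsWithStats(w.astype(np.uint8))
        for i in range(1,nn):
            if s[i,4]>5: print(n,k,s[i],np.round(ce[i],1),np.round(atz(c,ce[i],.102 if k in("red","blue") else .161),4))
    # head grey ellipse
    g=np.zeros_like(R,bool); g[y0:y1,x0:x1]=((hsv[...,1]<40)&(hsv[...,2]>90)&(hsv[...,2]<215))[y0:y1,x0:x1]
    cn,_=cv2.findContours(g.astype(np.uint8),0,1); b=max(cn,key=cv2.contourArea); e=cv2.fitEllipse(cv2.convexHull(b)); print(n,"head",e,np.round(atz(c,e[0],.09),4), "f",c["mtx"][0][0])
    ims.append(cv2.resize(c["frame"][y0:y1,x0:x1],(400,400*(y1-y0)//(x1-x0)),interpolation=cv2.INTER_CUBIC))
h=min(i.shape[0] for i in ims); save(np.hstack([i[:h] for i in ims]),"crop0")
E
```

```text
top blue [223 154   4   5  17] [224.6 155.9] [0.6107 0.166  0.102 ]
top dark [237 157   6  19  63] [239.7 167.3] [0.5614 0.1162 0.161 ]
top dark [213 190   6   7  21] [215.8 193.5] [0.4874 0.1853 0.161 ]
top brass [242 170   5   6   8] [243.9 172.8] [0.5451 0.1044 0.161 ]
top brass [215 172  23  27 144] [226.3 184.7] [0.5121 0.155  0.161 ]
top head ((241.03634643554688, 169.98915100097656), (48.53696823120117, 49.83600616455078), 76.96460723876953) [0.5686 0.1183 0.09  ] f 450.4334488756053
side white [210 128  27  15 308] [223.2 135. ] [0.5113 0.2226 0.161 ]
side white [273 145   3   3   8] [274.1 146.1] [0.5752 0.0857 0.161 ]
side white [264 152   6   4  12] [266.8 153.9] [0.5383 0.0785 0.161 ]
side white [295 171   4   2   6] [296.5 171.3] [ 0.5429 -0.0252  0.161 ]
side white [267 198   3   2   6] [268.  198.5] [ 0.4212 -0.0378  0.161 ]
side dark [257 140  16  17 160] [264.6 148. ] [0.5515 0.0994 0.161 ]
side dark [225 144   6  15  67] [227.5 151.3] [0.4725 0.1638 0.161 ]
side brass [224 155  47   9 239] [248.4 158.7] [0.4905 0.1013 0.161 ]
side head ((264.5829772949219, 160.61279296875), (35.450862884521484, 51.57595443725586), 88.05183410644531) [0.5695 0.1177 0.09  ] f 508.3437059657266
```

View pics/crop0.png

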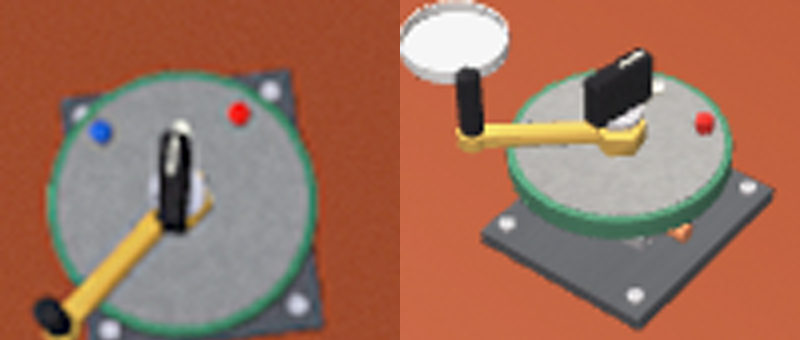

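The crop confirms the far jig (≈164 mm head). The blue button is at about (225,156), red at (253,152.5), and the lever grip's top at about (215,193). The pointer is straight ahead, near (241,156). Next I'll refine the button and lever angles.

```bash
cat >> h.py <<'E'
from scipy.optimize import least_squares
def buttons(c,box):
    f=c["frame"].astype(float); x0,y0,x1,y1=box; out={}
    f=f[y0:y1,x0:x1]; R,G,B=f[...,0],f[...,1],f[...,2]
    for k,w in dict(red=np.clip(R-80-G*1.9,0,60)*(B>0.8*G),blue=np.clip(B-R-25,0,60)).items():
        if w.sum()<100: continue
        n,l,s,ce=cv2.connectedComponentsWithStats((w>5).astype(np.uint8)); 
        i=max(range(1,n),key=lambda i:w[l==i].sum()); w=w*(l==i)
        yy,xx=np.mgrid[y0:y1,x0:x1]; out[k]=np.array([(xx*w).sum(),(yy*w).sum()])/w.sum()
    return out
def rim(c,box):  # green head rim + grey top -> convex hull centre and size at z~.088
    x0,y0,x1,y1=box; h=cv2.cvtColor(c["frame"],cv2.COLOR_RGB2HSV); g=np.zeros(h.shape[:2],np.uint8)
    m=((h[...,0]>50)&(h[...,0]<90)&(h[...,1]>60)&(h[...,2]>50)); g[y0:y1,x0:x1]=m[y0:y1,x0:x1]
    return cv2.fitEllipse(cv2.convexHull(cv2.findNonZero(g)))
BOX={"top":(205,130,285,215),"side":(210,125,310,210)}
E
python3 - <<'E'
from h import *
ax=np.array([.569,.118])
for n in("top","side"):
    c=manip.camera(n); b=buttons(c,BOX[n]); e=rim(c,BOX[n]); print(n,"rim",np.round(e[0],1),np.round(e[1],1),np.round(atz(c,e[0],.088 if n=="top" else .08),4))
    for k,u in b.items():
        p=atz(c,u,.101)[:2]; d=p-ax; print(k,np.round(u,1),np.round(p,4),np.hypot(*d).round(4),np.degrees(np.arctan2(d[1],d[0])).round(1))
    for l in("lever_grip","thumb_bar"):
        for r in manip.outline_of(c,l)[:3]: print(l,r["confidence"],r["extent"])
E
```

```text
top rim [241.1 170.3] [53.3 53.6] [0.568  0.1183 0.088 ]
red [251.8 153.5] [0.6158 0.0843] 0.0577 -35.8
blue [251.5 185.4] [0.5184 0.087 ] 0.0593 -148.5
lever_grip 0.6 [210.3, 171.3, 247.3, 201.7]
lever_grip 0.48 [161.7, 283.3, 195.9, 322.6]
thumb_bar 0.7 [179.4, 271.6, 193.6, 303.2]
thumb_bar 0.48 [235.9, 160.1, 247.5, 179.1]
side rim [264.5 163. ] [42.5 56.6] [0.5698 0.1183 0.08  ]
red [285.9 155.1] [0.6201 0.081 ] 0.063 -35.9
blue [242.  170.8] [0.4876 0.1266] 0.0818 173.9
lever_grip 0.68 [222.4, 144.2, 272.2, 166.3]
lever_grip 0.63 [122.5, 185.4, 138.4, 196.2]
thumb_bar 0.59 [116.5, 156.6, 146.6, 192.5]
thumb_bar 0.53 [258.4, 137.4, 272.1, 159.2]
```

>>> jog_arm(translation=[[18, -33, 0], [36, -66, 0], [54, -99, 0], [72, -132, 0], [90, -165, 0], [110, -200, 0], [130, -235, 0], [150, -270, 0], [170, -305, 0], [190, -340, 0], [207, -369, 0], [207, -369, 0]], turn=[-2, -4, -6, -8, -10, -12, -14, -14.5, -14.5, -14.5, -14.5, -14.5], grip=40, grip_force=20)

```text
clock: 2.5
position: [0.4938, 0.1805, 0.2318]
ee_rot: [0.359, 0.933, -0.001, 0.001]
ft_force: [0.1, -0.2, 0.5]
grip_width: 0.47
```

>>> jog_arm(translation=[[-4, 7.5, -25], [-4, 7.5, -50], [-4, 7.5, -50], [-4, 7.5, -50]], turn=[0, 0, 0, 0])

```text
clock: 2.83
position: [0.4891, 0.188, 0.1814]
ee_rot: [0.359, 0.934, -0.001, 0.001]
ft_force: [0.0, 0.4, 1.6]
grip_width: 0.466
```

```bash
python3 - <<'E'
from h import *
o=manip.get_obs(); print(o["clock"],o["position"],o["ee_rot"],o["ft_force"])
ims=[]
for n in("top","side"):
    c=manip.camera(n); x0,y0,x1,y1=200,120,290,210
    print(n,proj(c,[.490,.188,.16]),proj(c,o["position"]))
    ims.append(cv2.resize(c["frame"][y0:y1,x0:x1],(400,400),interpolation=cv2.INTER_CUBIC))
save(np.hstack(ims),"pre")
E
```

```text
2.8333 [0.48909882 0.18800239 0.18138453] [ 3.58509388e-01  9.33524949e-01 -1.38385876e-03  5.22259103e-04] [0.02006987 0.35847299 1.59295048]
top [214.85979287 192.69010884] [213.75230912 191.79996301]
side [226.14400718 144.4448931 ] [225.38124131 138.68622856]
```

View pics/pre.png

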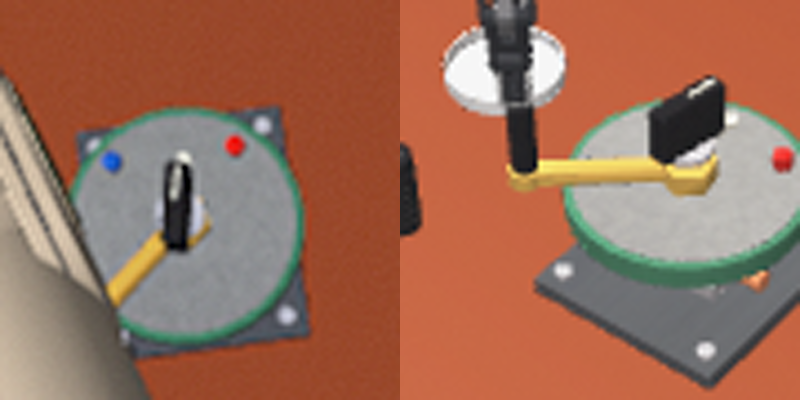

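The side crop shows the open fingers directly above the lever grip, with the grip's top at crop (520,105), in line with the prediction. I'll lower now.

>>> jog_arm(translation=[[1, 0, -20], [1, 0, -40], [1, 0, -58], [1, 0, -58], [1, 0, -58]], turn=[0, 0, 0, 0, 0])

```text
clock: 3.35
position: [0.4916, 0.1888, 0.1262]
ee_rot: [0.358, 0.934, 0.0, 0.002]
ft_force: [-0.1, -0.3, 0.4]
grip_width: 0.47
```

>>> jog_arm(translation=[[0, 0, 0], [0, 0, 0], [0, 0, 0], [0, 0, 0]], turn=[0, 0, 0, 0], grip=25)

```text
clock: 3.68
position: [0.492, 0.189, 0.1271]
ee_rot: [0.358, 0.934, 0.001, 0.002]
ft_force: [-0.8, 0.6, -0.4]
grip_width: 0.289
```

>>> jog_arm(translation=[[-3.5, -4, 0], [-7, -8.5, 0], [-13, -17.5, 0], [-18, -27, 0], [-22, -37.5, 0], [-25, -48, 0], [-27, -58.5, 0], [-27.5, -69.5, 0], [-27.5, -69.5, 0], [-27.5, -69.5, 0]], turn=[3, 6, 12, 18, 24, 30, 36, 42, 42, 42])

```text
clock: 4.52
position: [0.4648, 0.1194, 0.1275]
ee_rot: [0.002, 1.0, 0.002, 0.002]
ft_force: [0.4, 0.3, 0.5]
grip_width: 0.293
```

>>> jog_arm(translation=[[0, 0, 0], [0, 0, 0], [0, 0, 30], [0, 0, 65], [0, 0, 100], [-20, 20, 110], [-40, 50, 110], [-40, 80, 110], [-40, 80, 110]], turn=[0, 0, 0, 0, 0, 0, 0, 0, 0], grip=40)

```text
clock: 5.27
position: [0.4231, 0.2056, 0.2379]
ee_rot: [-0.001, 1.0, 0.003, 0.003]
ft_force: [-0.7, -0.5, 0.5]
grip_width: 0.47
```

```bash
cat >> h.py <<'E'
def overlay(c,ax,ang,lev,box,k=4):
    x0,y0,x1,y1=box; im=cv2.resize(c["frame"][y0:y1,x0:x1],None,fx=k,fy=k,interpolation=cv2.INTER_CUBIC)
    u=np.array([np.cos(np.radians(ang)),np.sin(np.radians(ang))]); w=np.array([-u[1],u[0]])
    def line(ps,col):
        q=np.array([(proj(c,p)-[x0,y0]+.5)*k for p in ps]).astype(np.int32); cv2.polylines(im,[q],True,col,1)
    P=lambda a,b,z:[*(np.array(ax)+a*u+b*w),z]
    line([P(a,b,.161) for a,b in((.027,.008),(-.027,.008),(-.027,-.008),(.027,-.008))],(255,255,0))
    line([P(a,b,.121) for a,b in((.043,.0045),(.0,.0045),(.0,-.0045),(.043,-.0045))],(0,255,255))
    t=np.radians(lev); g=np.array(ax)+.105*np.array([np.cos(t),np.sin(t)])
    line([[*(g+.009*np.array([np.cos(s),np.sin(s)])),.16] for s in np.linspace(0,6.28,16)],(255,0,255))
    return im
E
python3 - <<'E'
from h import *
o=manip.get_obs(); print(o["clock"],o["position"],o["ee_rot"])
ims=[]
for n in("top","side"):
    c=manip.camera(n)
    for r in manip.pinpoint(c,"pointer_tip")[:2]+manip.pinpoint(c,"lever_grip")[:2]: print(r["confidence"],r["at"],atz(c,r["at"],.119),atz(c,r["at"],.141))
    ims.append(overlay(c,(.569,.1183),0,179,(200,120,290,210)))
    save(c["frame"],"raw_"+n)
save(np.hstack(ims),"ov1")
E
```

```text
5.2667 [0.42307908 0.20559669 0.23793574] [-7.34137195e-04  9.99992906e-01  2.70433859e-03  2.51715909e-03]
0.88 [181.3, 270.6] [0.27304633 0.29239892 0.119     ] [0.27320517 0.28758201 0.141     ]
0.49 [243.4, 154.5] [0.60904597 0.10809373 0.119     ] [0.60354367 0.10638211 0.141     ]
0.74 [238.0, 199.8] [0.47371091 0.1263262  0.119     ] [0.47048882 0.12430739 0.141     ]
0.71 [153.5, 330.2] [0.10861347 0.3709001  0.119     ] [0.11154277 0.36476055 0.141     ]
0.91 [145.8, 169.4] [0.29716899 0.30963609 0.119     ] [0.28596234 0.28825479 0.141     ]
0.53 [276.9, 148.4] [0.60841637 0.10573383 0.119     ] [0.59017768 0.08895931 0.141     ]
0.74 [234.0, 167.4] [0.46947493 0.13844278 0.119     ] [0.45437536 0.12092927 0.141     ]
```

View pics/ov1.png

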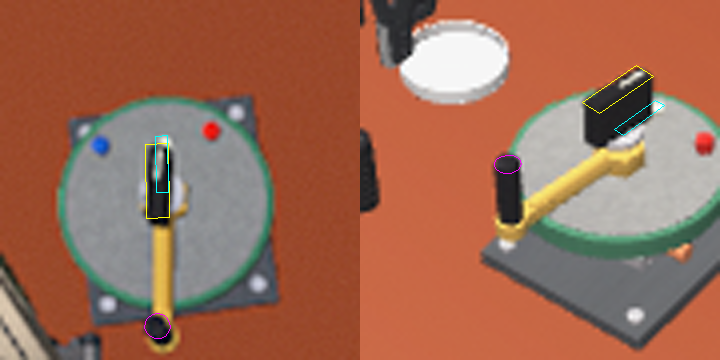

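Clear views in both crops: the lever is now at about 178° (well loosened), and the bar is tilted a few degrees toward red relative to the yellow 0° overlay. I'll fit the bar silhouette for axis and angle.

```bash
cat >> h.py <<'E'
from scipy.optimize import minimize
def barfit(cams,bx,ax0=(.569,.1183),fixed=False,a0s=(-50,-35,-20,-8,5)):
    K=6; tgt=[]
    for c,(x0,y0,x1,y1) in zip(cams,bx):
        v=cv2.resize(c["frame"][y0:y1,x0:x1].max(2),None,fx=K,fy=K,interpolation=cv2.INTER_LINEAR)
        m=(v<85).astype(np.uint8); n,l,s,ce=cv2.connectedComponentsWithStats(m); i=1+np.argmax(s[1:,4])
        h=np.zeros_like(m); cv2.fillConvexPoly(h,cv2.convexHull(cv2.findNonZero((l==i).astype(np.uint8))),1); tgt.append(h)
    def cost(p):
        t=np.radians(p[2]); u=np.array([np.cos(t),np.sin(t)]); w=np.array([-u[1],u[0]]); s=0
        for c,b,h in zip(cams,bx,tgt):
            q=[(proj(c,[*(np.array([p[0],p[1]])/1000+a*u+d*w),z])-b[:2]+.5)*K for a in(.027,-.027) for d in(.008,-.008) for z in(.121,.161)]
            r=np.zeros_like(h); cv2.fillConvexPoly(r,cv2.convexHull(np.array(q).round().astype(np.int32)),1); s+=(r!=h).sum()/max(h.sum(),1)
        return s
    best=None
    for a in a0s:
        x0=np.array([ax0[0]*1e3,ax0[1]*1e3,a]); S=np.array([x0,x0+[4,0,0],x0+[0,4,0],x0+[0,0,9]])
        r=minimize(cost,x0,method="Nelder-Mead",options=dict(initial_simplex=S,xatol=.05,fatol=1e-4))
        if best is None or r.fun<best.fun: best=r
    return best.x.round(1),round(best.fun,3)
BB={"top":(228,150,256,184),"side":(250,130,282,158)}
E
python3 - <<'E'
from h import *
cs={n:manip.camera(n) for n in BB}
print("both",barfit(list(cs.values()),list(BB.values())))
for n in BB: print(n,barfit([cs[n]],[BB[n]]))
for n,c in cs.items():
    b=buttons(c,BOX[n]); print(n,np.round(atz(c,b["red"],.099),4))
    print(rim(c,BOX[n])[0])
E
```

```text
both (array([570. , 119.2,  -0.9]), np.float64(0.392))
top (array([570.9, 119.3,  -1.5]), np.float64(0.184))
side (array([569.9, 119.6,   3.7]), np.float64(0.17))
top [0.6167 0.0851 0.099 ]
(241.11984252929688, 170.3602294921875)
side [0.6216 0.0824 0.099 ]
(264.6351318359375, 162.96844482421875)
```

>>> jog_arm(translation=[[29, -17, 0], [58, -34, 0], [88, -52, 0], [117, -70, 0], [146, -87, 0], [146, -87, -20], [146, -87, -40], [146, -87, -50], [146, -87, -50], [146, -87, -50]], turn=[0, 0, 0, 0, -1, -1, -1, -1, -1, -1])

```text
clock: 6.5
position: [0.5709, 0.1116, 0.1877]
ee_rot: [0.012, 1.0, 0.001, 0.002]
ft_force: [0.4, 0.4, -0.2]
grip_width: 0.467
```

>>> jog_arm(translation=[[-2, 7, 0], [-2, 7, 0], [-2, 7, -20], [-2, 7, -40], [-2, 7, -55], [-2, 7, -55], [-2, 7, -55]], turn=[0, 0, 0, 0, 0, 0, 0])

```text
clock: 7.08
position: [0.5688, 0.1191, 0.1332]
ee_rot: [0.012, 1.0, 0.001, 0.002]
ft_force: [-0.4, -0.3, 0.8]
grip_width: 0.469
```

>>> jog_arm(translation=[[0, 0, 0], [0, 0, 0], [0, 0, 0], [0, 0, 0], [0, 0, 0], [0, 0, 0]], turn=[0, 0, 0, 0, 0, 0], grip=10, grip_force=30)

```text
clock: 7.58
position: [0.5699, 0.1183, 0.1352]
ee_rot: [0.012, 1.0, 0.002, 0.003]
ft_force: [-0.9, -3.8, 7.1]
grip_width: 0.183
```

>>> jog_arm(translation=[[0, 0, 0], [0, 0, 0], [0, 0, 0], [0, 0, 0], [0, 0, 0], [0, 0, 0], [0, 0, 0], [0, 0, 0], [0, 0, 0], [0, 0, 0], [0, 0, 0], [0, 0, 0]], turn=[-3.5, -7, -10.5, -14, -17.5, -21, -24.5, -28, -31, -33.5, -33.5, -33.5])

```text
clock: 8.58
position: [0.5698, 0.118, 0.1353]
ee_rot: [0.299, 0.954, 0.0, 0.004]
ft_force: [0.9, -3.3, -4.4]
grip_width: 0.185
```

>>> jog_arm(translation=[[0, 0, 0], [0, 0, 0], [0, 0, 0], [0, 0, 0], [0, 0, 30], [0, 0, 60], [0, 0, 95], [-30, 17, 105], [-60, 34, 105], [-90, 52, 105], [-120, 70, 105], [-148, 87, 105]], turn=[0, 0, 0, 0, 0, 0, 0, 0, 0, 0, 0, 0], grip=40)

```text
clock: 9.58
position: [0.4202, 0.2059, 0.2407]
ee_rot: [0.299, 0.954, 0.001, 0.004]
ft_force: [-0.2, 0.6, 0.3]
grip_width: 0.468
```

```bash
python3 - <<'E'
from h import *
o=manip.get_obs(); print(o["clock"],o["position"],o["ee_rot"])
cs={n:manip.camera(n) for n in BB}
print("both",barfit(list(cs.values()),list(BB.values())))
for n in BB: print(n,barfit([cs[n]],[BB[n]]))
ims=[]
for n,c in cs.items():
    for l in("pointer_tip","lever_grip"):
        print(l,[(r["confidence"],np.round(atz(c,r["at"],.119 if l[0]=="p" else .141),3)) for r in manip.pinpoint(c,l)[:2]])
    im=overlay(c,(.569,.1185),-35,178,(200,120,290,210))
    ims.append(im)
save(np.hstack(ims),"ov2")
E
```

```text
9.5833 [0.42022438 0.20587767 0.24066197] [2.98876958e-01 9.54283792e-01 7.78066019e-04 3.79521676e-03]
both (array([570.1, 119.1, -37. ]), np.float64(0.374))
top (array([569.3, 118.9, -31.6]), np.float64(0.179))
side (array([570.3, 118.9, -47. ]), np.float64(0.168))
pointer_tip [(0.64, array([0.604, 0.087, 0.119])), (0.54, array([0.276, 0.292, 0.119]))]
lever_grip [(0.92, array([0.112, 0.37 , 0.141])), (0.59, array([0.461, 0.124, 0.141]))]
pointer_tip [(0.57, array([0.609, 0.087, 0.119]))]
lever_grip [(0.69, array([0.45 , 0.12 , 0.141]))]
```

View pics/ov2.png

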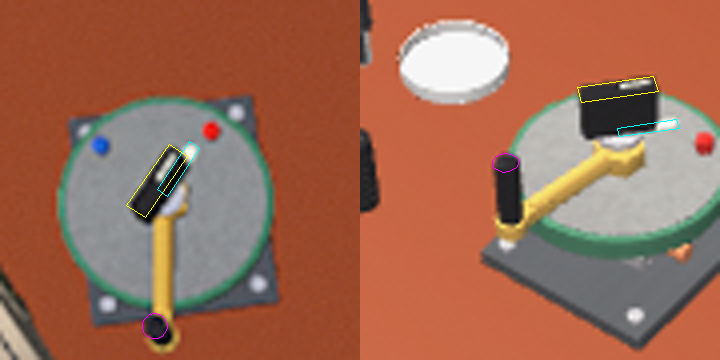

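The overlay at −35° matches the bar and pointer in both crops, and the pointer aims at red at (211,131) and (704,142). The lever is still at about 178°. Next I'll return to the lever grip.

>>> jog_arm(translation=[[9, -17, 0], [18, -34, 0], [27, -51, 0], [36, -68, 0], [44, -84, 0], [44, -84, 0], [44, -84, -30], [44, -84, -50], [44, -84, -50], [44, -84, -50]], turn=[6, 12, 18, 24, 30, 33, 33, 33, 33, 33])

```text
clock: 10.72
position: [0.4667, 0.1194, 0.1902]
ee_rot: [0.017, 1.0, 0.001, 0.003]
ft_force: [0.4, 0.9, 1.1]
grip_width: 0.465
```

>>> jog_arm(translation=[[-2, 3, 0], [-2, 3, -20], [-2, 3, -40], [-2, 3, -63], [-2, 3, -63], [-2, 3, -63]], turn=[0, 0, 0, 0, 0, 0])

```text
clock: 11.22
position: [0.4648, 0.1225, 0.1279]
ee_rot: [0.017, 1.0, 0.001, 0.002]
ft_force: [0.5, -0.4, -0.3]
grip_width: 0.466
```

>>> jog_arm(translation=[[0, 0, 0], [0, 0, 0], [0, 0, 0], [0, 0, 0]], turn=[0, 0, 0, 0], grip=25)

```text
clock: 11.55
position: [0.4654, 0.1227, 0.129]
ee_rot: [0.017, 1.0, 0.001, 0.003]
ft_force: [-0.4, 0.2, -0.1]
grip_width: 0.293
```

>>> jog_arm(translation=[[0.5, 6, 0], [1, 12, 0], [3.5, 24.5, 0], [8, 36.5, 0], [13.5, 48, 0], [19.5, 57, 0], [24, 62.5, 0], [24, 62.5, 0]], turn=[-3, -6, -12, -19, -26, -32, -37, -37])

```text
clock: 12.22
position: [0.4898, 0.1861, 0.1292]
ee_rot: [0.335, 0.942, 0.0, 0.004]
ft_force: [0.1, -0.5, -0.1]
grip_width: 0.291
```

>>> jog_arm(translation=[[1, 1, 0], [2, 2.3, 0], [3, 3.5, 0], [3, 3.5, 0], [3, 3.5, 0]], turn=[0, -1, -2, -2, -2])

```text
clock: 12.63
position: [0.4929, 0.1892, 0.1292]
ee_rot: [0.351, 0.936, -0.0, 0.004]
ft_force: [0.0, -1.8, 0.3]
grip_width: 0.29
```

>>> jog_arm(translation=[[1, 1, 0], [2, 2.3, 0], [2.5, 3, 0], [2.5, 3, 0]], turn=[0, 0, 0, 0])

```text
clock: 12.97
position: [0.4954, 0.1925, 0.1292]
ee_rot: [0.351, 0.936, -0.0, 0.004]
ft_force: [-2.2, -2.0, 1.0]
grip_width: 0.293
```

>>> jog_arm(translation=[[1, 1.2, 0], [2, 2.4, 0], [2, 2.4, 0], [2, 2.4, 0]], turn=[0, 0, 0, 0])

```text
clock: 13.3
position: [0.4964, 0.1938, 0.129]
ee_rot: [0.351, 0.936, -0.001, 0.003]
ft_force: [-9.1, -6.8, 6.0]
grip_width: 0.29
```

The force rises to about 11 N, so the lever is on the end stop. I'll back off, open, lift and check.

>>> jog_arm(translation=[[-2, -2.4, 0], [-3, -3.6, 0], [-3, -3.6, 0], [-3, -3.6, 0], [-3, -3.6, 30], [-3, -3.6, 65], [-3, -3.6, 100], [-30, 20, 105], [-55, 50, 105], [-75, 80, 105], [-85, 110, 105], [-85, 110, 105]], turn=[0, 0, 0, 0, 0, 0, 0, 0, 0, 0, 0, 0], grip=40)

```text
clock: 14.3
position: [0.4077, 0.3104, 0.2341]
ee_rot: [0.347, 0.938, -0.0, 0.002]
ft_force: [0.2, 0.5, 0.2]
grip_width: 0.47
```

```bash
python3 - <<'E'
from h import *
o=manip.get_obs(); print(o["clock"],o["position"],o["ft_force"])
cs={n:manip.camera(n) for n in BB}
Z=dict(lever_grip=.141,pointer_tip=.119,ramekin_mid=.0225,tin_lid_mid=.007,grip1_mid=.0325,grip2_mid=.0325)
ims=[]
for n,c in cs.items():
    for l,z in Z.items(): print(n,l,[(round(r["confidence"],2),np.round(r["at"]),np.round(atz(c,r["at"],z)[:2],3)) for r in manip.pinpoint(c,l)[:2]])
    ims.append(overlay(c,(.569,.1185),-35,138,(200,120,290,210)))
save(np.hstack(ims),"ov3")
E
```

```text
14.3 [0.40766734 0.31042596 0.23413516] [0.19620291 0.51930247 0.19526472]
top lever_grip [(0.77, array([215., 193.]), array([0.493, 0.191])), (0.65, array([154., 328.]), array([0.117, 0.363]))]
top pointer_tip [(0.48, array([252., 155.]), array([0.608, 0.082]))]
top ramekin_mid [(0.79, array([380., 146.]), array([ 0.648, -0.321]))]
top tin_lid_mid [(0.79, array([169., 161.]), array([0.623, 0.357])), (0.49, array([241., 167.]), array([0.595, 0.126]))]
top grip1_mid [(0.44, array([390., 210.]), array([ 0.439, -0.337])), (0.31, array([250., 152.]), array([0.639, 0.094]))]
top grip2_mid [(0.59, array([185., 206.]), array([0.473, 0.299]))]
side lever_grip [(0.71, array([224., 150.]), array([0.484, 0.192]))]
side pointer_tip [(0.96, array([145., 168.]), array([0.299, 0.318])), (0.89, array([281., 152.]), array([0.606, 0.088]))]
side ramekin_mid [(0.69, array([409., 233.]), array([ 0.684, -0.313])), (0.4, array([364., 292.]), array([ 0.448, -0.337]))]
side tin_lid_mid [(0.9, array([225., 131.]), array([0.646, 0.373]))]
side grip1_mid [(0.7, array([368., 291.]), array([ 0.451, -0.343]))]
side grip2_mid [(0.75, array([199., 162.]), array([0.472, 0.301]))]
```

View pics/ov3.png

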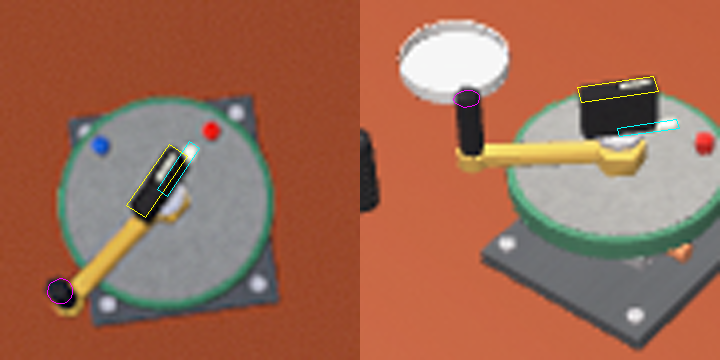

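The final crops show the lever grip back at its tight position, (61,292) and (467,98), the pointer still on the −35° line to red, and the bystanders in place. I'm handing in.

```bash
python3 -c "
from workcell import manip
print(manip.hand_in(), manip.get_obs()['clock'])"
```

```text
the job is handed in; nothing more can be done
the job is handed in; nothing more can be done
```

The job is handed in at about 15 s of the 64 s allowed, with the depth stop set to the red button and the nut tight again; no verdict is reported back.

**What I did**
- I worked on the far jig, whose head measures about 164 mm. The near one is larger, about 230 mm.
- I swung the lever about 40° (0.7 rad) anticlockwise, with the jaws loosely around its grip.
- I then gripped the thumb bar and turned the screw about 33° clockwise, so the pointer stands at −35° in the world frame.
- I swung the lever back clockwise until the force rose from 3 N to about 11 N, which I took as the end stop, then let go and drew back.

**Last checks**
- **Pointer:** the −35° overlay still lies on the bar and pointer in both views after jamming. The red button's direction measured −34° to −35° from the two cameras, and the tolerance is roughly ±5.5°.
- **Lever:** its grip is back where it started, and no force remains on the tool.
- **Bystanders:** their pixels are within about 4 px (roughly 12 mm) of the start, which is network scatter. The arm never came near the ramekin or grip 1, and passed well above grip 2.

**Disagreements**
- After the screw was set, the bar-silhouette fit gave −32° from the top camera, −47° from the side camera and −37° combined. The network's pointer tip gave −42° and −38°.
- I trusted the gripper's own angle (−34.8°) and the overlays instead, because those measures are coarse at about 3 mm per pixel.

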